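# Uncap the cue and hold the sander's sprung hood

### The arm

A 7-joint arm with a two-finger parallel gripper is mounted at the origin on the work surface. World frame = base frame: x ahead of the robot, y to its left, z up, the work surface at z = 0. Lengths are in mm, angles in rad, forces in N, time in s.
With the tool pointing down it reaches from about 400 to 925 mm from the base axis. Payload 5.6 kg.
Tool frame: the origin (TCP) lies on the centre line of the jaws, within the pads' length; the fingertips stand 8 mm ahead of it and the grasp point (between the pads) lies 11 mm behind it (arm.tips_ahead is the distance from the TCP to the fingertips, in mm); z points along the fingers, y is the line along which they close (so a half turn about z gives the same grasp; the last joint's range is limited). The gripper opens to 85 mm and grips with 20 to 120 N. Pads are 22 mm wide; open, the fingers measure 114 mm over their backs; the gripper's body (76 mm by 85 mm) begins 54 mm behind the grasp point. The pads swing forward as they close: fully open they stand 13 mm farther back than shut.
Start: joints at [1.2, 0.468, -0.012, 1.603, 0.006, 1.071, -0.056], TCP at [209.234, -615.41, 239.29] pointing down, gripper open.
Joint ranges: [-2.53, 2.53], [-0.31, 2.02], [-1.57, 1.55], [0.28, 2.44], [-1.29, 4.43], [0.15, 1.84], [-2.92, 2.92]. Speed limits (rad/s): [2.57, 2.57, 3.14, 3.14, 3.14, 3.14, 3.14].

### API

Orientations are given as a unit quaternion [w, x, y, z].
In Python, from bench import arm gives the robot as it stands. The module is installed in compiled form; this text tells all that it offers.
- The arm moves only by the tool drive_tool, never from a script. Its arguments are lists of equal length, an entry for each row: "dp": the shift along the tool's x, y, z in mm, a list of three; "turn": the turn about the tool's z in rad; "grip": the opening in per cent of the stroke, from 0 (shut) to 100 (fully open). A call has 1 to 8 rows; each row is the pose to reach, as a shift and turn from the pose commanded when the call began, along the tool's axes at that moment; what a row does not reach only later rows make up. A row lasts 1/8 s, in which the tool goes at most 62.5 mm and 10.7 degrees, less where a joint would pass 70% of its speed; a pose out of reach is approached as far as the arm can. A call with a gripper value outside its range is refused whole. The fingers move at their own pace and stop on an object; the grip force is fixed at half the most. Time passes only in rows, so rows that repeat a pose let the fingers close. It gives the time, the measured TCP pose, the force, the opening and the grip force at its end, in the units of the state.
- arm.read_state(): the state, without advancing time (a new reading comes with each control period).
- arm.grab_frame(name): name is "scene" or "top" or "wrist"; returns a dict with "image" (400x640x3 uint8, blue, green, red), "camera_matrix" (3x3 intrinsics, pixels), "distortion" ([k1, k2, p1, p2, k3] as OpenCV has them; the pictures are not rectified), "rvec" (rotation vector, rad) and "tvec" (3), from world to camera coordinates, as OpenCV has them; the wrist camera has in their place "T_tool_cam" (4x4, takes a point from camera to tool coordinates, whose origin is the TCP and whose axes are the flange's). Camera axes: x right, y down, z forward; pixel columns grow to the right and rows downward; lengths in mm; the calibration is good to about 2 mm. A picture is of the moment at which its call begins: read the wrist's pose just before it. There is no depth.
- arm.hand_in(): hands the job in; it is judged then, once.
The state is a dict: "time_s": time; "qpos": joint angles; "joint_velocities": joint speeds; "tau": joint torques, N m; "ee_pos": TCP position; "ee_rot": TCP orientation; "wrist_force": force on the tool from outside, world axes, zero at the start; "moment": the same for the moment, N m; "width": finger opening in mm; "grip_force": force on a finger pad.
Only numpy, scipy, OpenCV 4.12 (cv2) and the standard library are available. Lean on these libraries where they do the work, as an engineer would, in place of code of your own. Each camera call takes 0.05 s, during which the arm holds its last target. There are 200 camera calls.

### The job

Get the bench ready for sanding a ferrule: lift the black protector cap off the short cue top and stand it, open end down, fully home in the wide socket of the wooden cap holder. Then swing the ferrule sander's sprung hood up until it is past its balance point, without letting it fly up to its stop, and bring it back to finish while you are still holding it with the gripper just below the balance point (a few degrees, ten at most). Leave the brass shaper, the burnishing block and the tip dish where they are.

Things in the scene. Friction and masses are not known exactly. Their poses are not given: they have to be found in the camera images.
- cap_center (a point): centre of the loose black protector cap, a round upright cup with the opening below: 28 mm outside diameter, 60 mm tall, bore 19 mm wide and 42 mm deep, about 30 to 55 g; its bottom rim is 30 mm below this point, z is its axis, up. At the start its rim rests on the brass collar of the cue top, over the white ferrule. Grip it across its diameter in the upper half; it must be raised at least 28 mm to come free.
- cue_stand: fixed short cue top upright in a dark wooden foot 70 x 70 x 40 mm; origin at the centre of the underside, z up. Shaft 25 mm wide up to 120 mm, brass collar 30 mm wide from 120 to 130 mm, white ferrule and tip 13 mm wide up to 158 mm height.
- holder_hole0 (a point): centre of the mouth of the wide socket (round, 32 mm wide, 12 mm deep, flat floor) in the top face of the fixed wooden cap holder, a block 70 x 110 x 35 mm; z up. The cap stands in it with 48 mm sticking out, its centre then 18 mm above this point. The holder also has a narrow socket (19 mm) 56 mm away along +y of this frame, not for the cap.
- sander: fixed steel ferrule sander, tub 170 (x) x 200 (y) x 75 mm, with a round motor on its -y side (72 mm wide, reaching y = -190 mm, with a knob to -202 mm); origin at the centre of the underside, z up; its -x side faces the robot. The hood covers its top.
- hood (a joint): angle of the sander's hood in rad: 0 shut (level, its state at the start), growing as the bar side is raised. A lift spring carries part of its weight: below 0.87 (50 degrees), the balance point, the hood sinks shut when let go, above it it rises by itself to its stop at 1.3. Shut, it takes about 1.6 N at the bar to raise; this falls to nothing at 0.87 and at 1.1 the bar pulls upward with about 1 N. The hinge is damped and has hardly any friction.
- hood_handle (a point): middle of the hood's bar, a round bar 12 mm thick running along the sander's y, 110 mm long between two arms, 85 mm above the worktop when shut. It stands 45 mm out from the hood's front edge, so fingers pointing down fit on both sides of it (39 mm clear gap); it lies 215 mm from the hinge and turns easily between the fingers. The hood plate is 170 x 204 x 8 mm.
- hood_hinge (a point): middle of the hood's hinge line, on the far (+x) side of the sander, 85 mm above the worktop; the hinge runs along the sander's y. Seen from here the bar lies toward the sander's -x and rises in a circle of 215 mm radius.
- shaper: bystander: loose brass tip shaper, spool shaped, 32 mm wide, 45 mm tall; origin at the centre of the underside
- burnisher: bystander: loose round ebony burnishing block, 60 mm wide, 30 mm tall; origin at the centre of the underside
- dish: bystander: loose round steel dish, 90 mm wide, 18 mm tall, with three stacked tan tips; origin at the centre of the underside
Things that resemble listed ones, but are neither listed nor needed, are in the scene too. Of the things that look like the part that bears holder_hole0, take the one that is farthest to the robot's right at the start.

How it is judged:
By the outcome, as a careful person would: the job done as asked, in the order asked, and still so for the second after the job is handed in, while the arm keeps its last pose, push and grip.
It also fails if it takes over 59 s, if anything falls off the work surface, if the arm or the gripper's body presses on something with over 40 N, if the wrist force passes 120 N, or if a joint passes its speed limit or range.

## Working session

There is one attempt and no reset: what is moved stays moved. The work goes in short steps, Python scripts to look and compute and a tool call to move; the robot and the scene stay as the last step left them, time stands still between calls to the robot, and variables do not carry over. Pictures are saved under pics/ and viewed, at most 10 in all, crops included, and the job is handed in when it is done.

Besides the shell and the picture viewer there is one more tool, called after ">>>" by a JSON object that holds its "method" and its "body". drive_tool: Moves the arm, as the interface text tells. Its arguments: {"type":"object","properties":{"dp":{"type":"array"},"turn":{"type":"array"},"grip":{"type":"array"}},"required":["dp","turn","grip"]}

```bash
mkdir -p pics
cat > h.py <<'E'
import numpy as np, cv2, json, pickle
from bench import arm
from scipy.spatial.transform import Rotation as R
def grab(n):
    s=arm.read_state(); f=arm.grab_frame(n); f['state']=s; return f
def ray(f,u,v):
    K=np.array(f['camera_matrix'],float);d=np.array(f['distortion'],float)
    p=cv2.undistortPoints(np.array([[[u,v]]],float),K,d)[0,0]
    r=np.array([p[0],p[1],1.])
    if 'rvec' in f:
        Rm=cv2.Rodrigues(np.array(f['rvec'],float))[0]; t=np.array(f['tvec'],float).ravel()
        return -Rm.T@t, Rm.T@r
    T=np.array(f['T_tool_cam'],float); s=f['state']; q=s['ee_rot']
    Rt=R.from_quat([q[1],q[2],q[3],q[0]]).as_matrix()
    return Rt@T[:3,3]+np.array(s['ee_pos']), Rt@T[:3,:3]@r
def atz(f,u,v,z):
    c,d=ray(f,u,v); return c+d*(z-c[2])/d[2]
def proj(f,P):
    if 'rvec' in f: return cv2.projectPoints(np.array([P],float),np.array(f['rvec'],float),np.array(f['tvec'],float),np.array(f['camera_matrix'],float),np.array(f['distortion'],float))[0][0,0]
def tri(*L):
    A=np.zeros((3,3));b=np.zeros(3)
    for f,u,v in L:
        c,d=ray(f,u,v);d=d/np.linalg.norm(d);M=np.eye(3)-np.outer(d,d);A+=M;b+=M@c
    return np.linalg.solve(A,b)
def totool(P):
    s=arm.read_state();q=s['ee_rot'];Rt=R.from_quat([q[1],q[2],q[3],q[0]]).as_matrix()
    return Rt.T@(np.array(P)-np.array(s['ee_pos']))
def save(n,f): pickle.dump(f,open(n+'.pkl','wb'))
def load(n): return pickle.load(open(n+'.pkl','rb'))
E
python3 - <<'E'
from h import *
for n in ('scene','top'):
    f=grab(n); save(n,f); cv2.imwrite(f'pics/{n}.png',f['image'])
    print(n,ray(f,320,200))
s=arm.read_state();print({k:s[k] for k in('time_s','ee_pos','ee_rot','width','wrist_force')},arm.tips_ahead)
E
```

```text
scene (array([1182.61273428, -100.30903724,  907.45217202]), array([-0.6496579 ,  0.17222411, -0.74047984]))
top (array([ 372.62264475,   64.70117412, 1521.18650888]), array([ 0.11449221, -0.00575874, -0.9935193 ]))
{'time_s': 0.1, 'ee_pos': array([ 209.0459272 , -614.9305794 ,  238.40422173]), 'ee_rot': array([-8.10650995e-04,  9.86604468e-01,  1.63128571e-01, -1.89680228e-04]), 'width': 85.26177824104708, 'wrist_force': array([-0.40064826,  0.26199363, -0.02493295])} 8.0
```

View pics/scene.png

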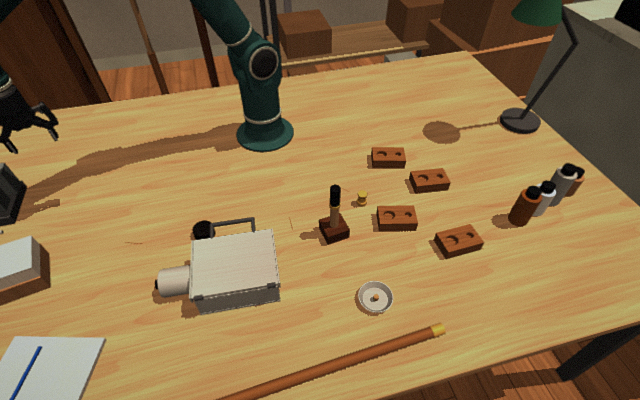

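View pics/top.png

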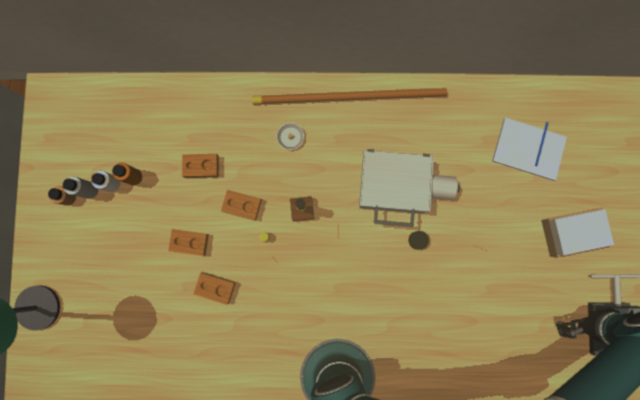

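The scene shows four look-alike holders, at top px (242,205), (200,165), (188,242) and (215,288). These match scene px (397,218), (458,240), (429,180) and (388,157). Image right in the top view is the robot's right, so I choose top (242,205). The cap sits on the stand at top (301,205), scene (335,195). The sander bar is at top (394,222), and the burnisher at (419,240) is close to it. I'll check these choices in one crop.

Run:
```python
from h import *
a=load('top')['image'][170:260,170:330]; b=load('scene')['image'][170:260,300:460]; c=load('top')['image'][140:255,350:470]
z=lambda i,k:cv2.resize(i,None,fx=k,fy=k,interpolation=cv2.INTER_CUBIC)
A=np.vstack([z(a,5)[:, :],]);cv2.imwrite('pics/c1.png',z(a,5)); cv2.imwrite('pics/c2.png',z(b,5)); cv2.imwrite('pics/c3.png',z(c,5))
```

```text
(no output)
```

View pics/c1.png

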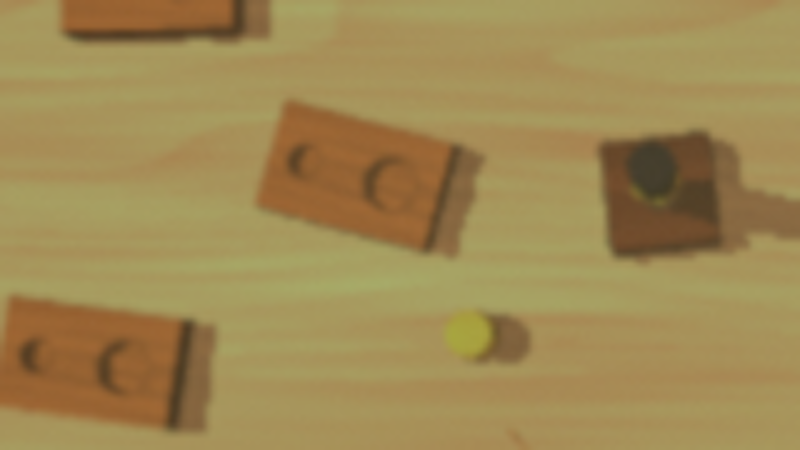

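View pics/c2.png

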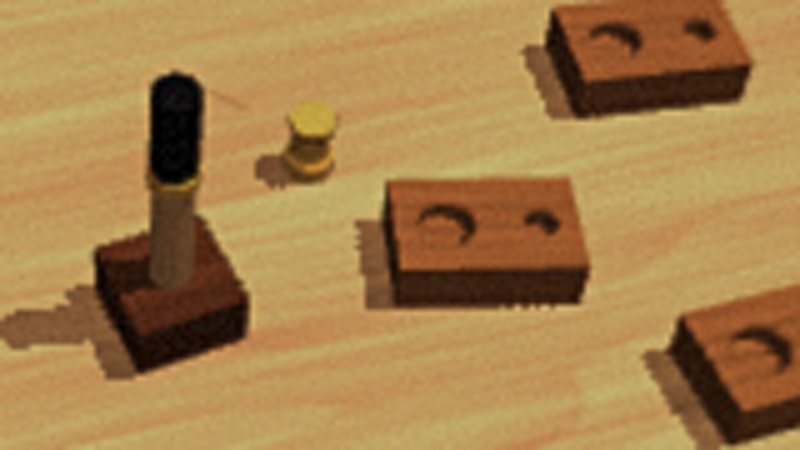

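View pics/c3.png

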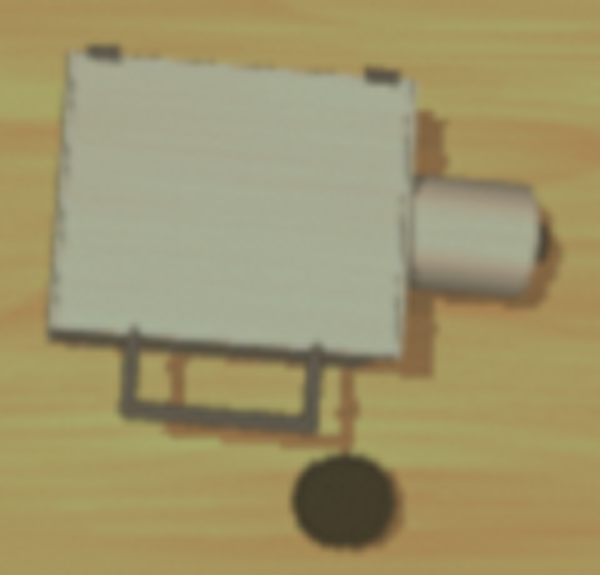

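Run:
```python
from h import *
np.set_printoptions(precision=1,suppress=True)
t=load('top');s=load('scene')
T=lambda x,y:(170+(x+.5)/5-.5,170+(y+.5)/5-.5)
S=lambda x,y:(300+(x+.5)/5-.5,170+(y+.5)/5-.5)
H=lambda x,y:(350+(x+.5)/5-.5,140+(y+.5)/5-.5)
print('cap top',atz(t,*T(652,166),190),'scene',atz(s,*S(178,83),190),tri((t,*T(652,166)),(s,*S(178,83))))
print('foot top corners',[atz(t,*T(*p),40) for p in((600,143),(707,133),(720,245),(613,256))])
print('hole',atz(t,*T(396,184),35),'scene',atz(s,*S(448,223),35))
print('narrow',atz(t,*T(304,160),35),'scene',atz(s,*S(542,223),35))
c=[atz(t,*T(*p),35) for p in((287,100),(458,147),(428,250),(257,207))];print('holder corners',c,np.mean(c,0))
print('scene corners',[atz(s,*S(*p),35) for p in((388,180),(572,180),(588,268),(397,268))])
print('shaper',atz(t,*T(468,334),45))
print('bar ends',atz(t,*H(127,411),85),atz(t,*H(313,427),85))
print('hood corners',[atz(t,*H(*p),89) for p in((71,52),(413,80),(401,355),(50,334))])
print('burn',atz(t,*H(345,501),30))
```

```text
cap top [517.8 112.9 190. ] scene [517.1 117.2 190. ] [518.1 114.8 191.5]
foot top corners [array([548.3, 150.8,  40. ]), array([555. ,  84.2,  40. ]), array([485.2,  75.6,  40. ]), array([477.9, 141.9,  40. ])]
hole [522.3 278.3  35. ] scene [526.6 284.2  35. ]
narrow [537.1 336.4  35. ] scene [541.4 337.5  35. ]
holder corners [array([574.9, 348.1,  35. ]), array([545.9, 240. ,  35. ]), array([481.2, 257.5,  35. ]), array([507.3, 365.1,  35. ])] [527.3 302.7  35. ]
scene corners [array([485.4, 262.3,  35. ]), array([515. , 368.6,  35. ]), array([579.9, 349. ,  35. ]), array([550.4, 243. ,  35. ])]
shaper [428.7 230.4  45. ]
bar ends [ 473.3 -109.1   85. ] [ 464.4 -220.9   85. ]
hood corners [array([691.8, -76.1,  89. ]), array([ 675.9, -284.4,   89. ]), array([ 507.8, -273.7,   89. ]), array([519.1, -62.7,  89. ])]
burn [ 422.  -251.1   30. ]
```

Run:
```python
from h import *
np.set_printoptions(precision=2,suppress=True)
f=grab('wrist');save('w0',f)
print(f['T_tool_cam'],f['camera_matrix'])
print(totool([518,115,265]),totool([470,50,285]))
```

```text
[[  -0.     -0.95   -0.3    77.23]
 [   1.     -0.     -0.      1.26]
 [   0.     -0.3     0.95 -135.49]
 [   0.      0.      0.      1.  ]] [[283.39   0.   316.24]
 [  0.   283.39 203.06]
 [  0.     0.     1.  ]]
[ 527.48 -591.71  -25.7 ] [ 461.1  -545.65  -45.75]
```

>>> {"method": "drive_tool", "body": {"dp": [[40,-45,-8],[80,-90,-16],[120,-135,-24],[160,-180,-32],[200,-225,-40],[240,-270,-48],[280,-315,-56],[320,-360,-62]], "turn": [-0.15,-0.3,-0.45,-0.6,-0.75,-0.9,-1.05,-1.166], "grip": [100,100,100,100,100,100,100,100]}}

```text
time_s: 1.15
ee_pos: [396.7, -169.8, 301.7]
ee_rot: [0.001, 0.733, 0.681, -0.0]
wrist_force: [0.9, -0.8, 0.1]
width: 85.5
grip_force: 0.0
```

Run:
```python
from h import *
np.set_printoptions(precision=3,suppress=True)
s=arm.read_state();print(s['time_s'],s['ee_pos'],s['ee_rot'],s['qpos'])
print(totool([518,115,300]))
```

```text
1.15 [ 396.737 -169.78   301.742] [ 0.001  0.733  0.681 -0.   ] [ 0.801  0.053 -0.485  2.006  0.029  1.088  0.23 ]
[292.896 100.082   1.579]
```

>>> {"method": "drive_tool", "body": {"dp": [[50,17,0],[100,34,0],[150,51,0],[200,68,0],[250,85,0],[293,100,0],[293,100,0]], "turn": [0,0,0,0,0,0,0], "grip": [100,100,100,100,100,100,100]}}

```text
time_s: 2.02
ee_pos: [518.6, 116.8, 301.0]
ee_rot: [-0.001, 0.732, 0.682, 0.001]
wrist_force: [-0.2, 0.3, -0.0]
width: 85.3
grip_force: 0.0
```

Run:
```python
from h import *
np.set_printoptions(precision=3,suppress=True)
f=grab('wrist');save('w1',f);cv2.imwrite('pics/w1.png',f['image'])
s=f['state'];print(s['time_s'],s['ee_pos'],s['ee_rot'],s['qpos'])
```

```text
2.025 [518.603 116.765 300.965] [-0.001  0.732  0.682  0.001] [ 0.313  0.293 -0.715  1.786  0.207  1.139 -0.539]
```

View pics/w1.png

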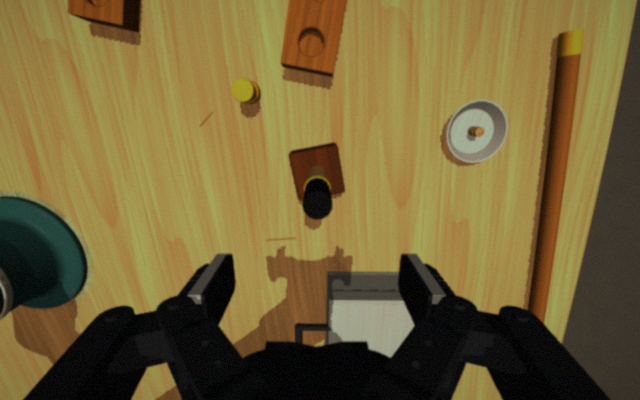

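The wrist picture shows the cap top near (318,204) on its stand, and the chosen holder's wide socket near (311,41). The shaper is at (245,91) and the dish at (477,131). I'll refine these with code.

Run:
```python
from h import *
np.set_printoptions(precision=1,suppress=True)
f=load('w1');g=f['image'].max(2)
m=(g[160:235,285:350]<45).astype(np.uint8)
n,l,st,c=cv2.connectedComponentsWithStats(m);print([(st[i]+[285,160,0,0,0]).tolist() for i in range(1,n) if st[i][4]>100])
c0,_=ray(f,320,200)
def circ(P,r,z):
    out=[]
    for a in np.linspace(0,2*np.pi,9)[:-1]:
        out.append(P+[r*np.cos(a),r*np.sin(a),z])
    return out
Rt=R.from_quat(np.roll(f['state']['ee_rot'],-1)).as_matrix();T=f['T_tool_cam']
W=np.eye(4);W[:3,:3]=Rt;W[:3,3]=f['state']['ee_pos'];C=np.linalg.inv(W@T)
def pw(P): return cv2.projectPoints(np.array([P],float),cv2.Rodrigues(C[:3,:3])[0],C[:3,3],f['camera_matrix'],np.array(f['distortion'],float))[0][0,0]
for nm,P,r,z in(('cap',np.array([518,115,0.]),14,190),('cap b',np.array([518,115,0.]),14,130),('hole',np.array([524.5,281,0.]),16,35)):
    q=np.array([pw(p) for p in circ(P,r,z)]);print(nm,q.min(0),q.max(0),pw(P+[0,0,z]))
print(atz(f,318,204,190),atz(f,311,41,35))
cv2.imwrite('pics/w1c.png',cv2.resize(np.hstack([f['image'][165:230,280:355],f['image'][15:80,275:350]]),None,fx=5,fy=5,interpolation=cv2.INTER_CUBIC))
```

```text
[[303, 179, 28, 40, 906]]
cap [299.3 188.7] [330. 218.] [314.6 203.6]
cap b [302.5 175.2] [327.5 199.6] [315.  187.5]
hole [298.3  28.4] [323.4  56.2] [310.9  42.5]
[521.  114.4 190. ] [524.8 282.7  35. ]
```

View pics/w1c.png

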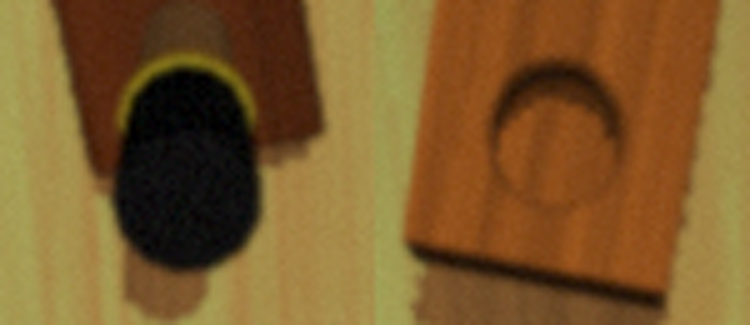

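Cap top centre is at about (519,114.5) and the wide socket mouth at about (525,282). I'll descend onto the cap.

>>> {"method": "drive_tool", "body": {"dp": [[0,1,40],[0,1,80],[0,1,110],[0,1,130],[0,1,135],[0,1,135],[0,1,135]], "turn": [0,0,0,0,0,0,0], "grip": [100,100,100,100,100,100,100]}}

```text
time_s: 2.95
ee_pos: [520.2, 112.6, 167.3]
ee_rot: [0.001, 0.734, 0.679, 0.001]
wrist_force: [0.1, 0.0, -0.7]
width: 85.3
grip_force: 0.0
```

>>> {"method": "drive_tool", "body": {"dp": [[0,0,0],[0,0,0],[0,0,0],[0,0,0],[0,0,0],[0,0,0],[0,0,0],[0,0,0]], "turn": [0,0,0,0,0,0,0,0], "grip": [50,40,30,20,20,20,20,20]}}

```text
time_s: 3.95
ee_pos: [519.5, 112.9, 166.5]
ee_rot: [0.0, 0.734, 0.679, -0.0]
wrist_force: [-1.8, -0.2, 5.6]
width: 26.3
grip_force: 58.8
```

>>> {"method": "drive_tool", "body": {"dp": [[0,0,-12],[0,0,-30],[0,0,-50],[10,0,-60],[50,-2,-60],[95,-4,-60],[140,-6,-50],[162,-7,-20]], "turn": [0,0,0,0,0,0,0,0], "grip": [20,20,20,20,20,20,20,20]}}

```text
time_s: 4.95
ee_pos: [525.3, 279.4, 187.8]
ee_rot: [-0.0, 0.733, 0.681, 0.003]
wrist_force: [-0.8, -0.8, -1.1]
width: 26.5
grip_force: 58.9
```

>>> {"method": "drive_tool", "body": {"dp": [[4,-0.5,35],[6,-0.5,70],[6,-0.5,88],[6,-0.5,88],[6,-0.5,88]], "turn": [0,0,0,0,0], "grip": [20,20,20,20,20]}}

```text
time_s: 5.58
ee_pos: [525.8, 281.5, 99.6]
ee_rot: [0.0, 0.734, 0.679, 0.001]
wrist_force: [-0.4, -0.2, 0.3]
width: 26.4
grip_force: 58.9
```

Run:
```python
from h import *
np.set_printoptions(precision=2,suppress=True)
f=grab('wrist');save('w2',f)
s=f['state'];print(s['time_s'],s['ee_pos'],s['ee_rot'],s['width'],s['wrist_force'])
t=grab('scene');save('s2',t)
c=f['image'][60:270,220:420];p=proj(t,[525,282,45]);u,v=int(p[0]),int(p[1])
print(p)
d=t['image'][v-35:v+35,u-33:u+33]
cv2.imwrite('pics/w2.png',np.hstack([cv2.resize(c,(400,420),interpolation=cv2.INTER_CUBIC),cv2.resize(d,(396,420),interpolation=cv2.INTER_CUBIC)]))
```

```text
5.575 [525.84 281.46  99.63] [0.   0.73 0.68 0.  ] 26.447003660317954 [-0.39 -0.18  0.31]
[388.71 211.76]
```

View pics/w2.png

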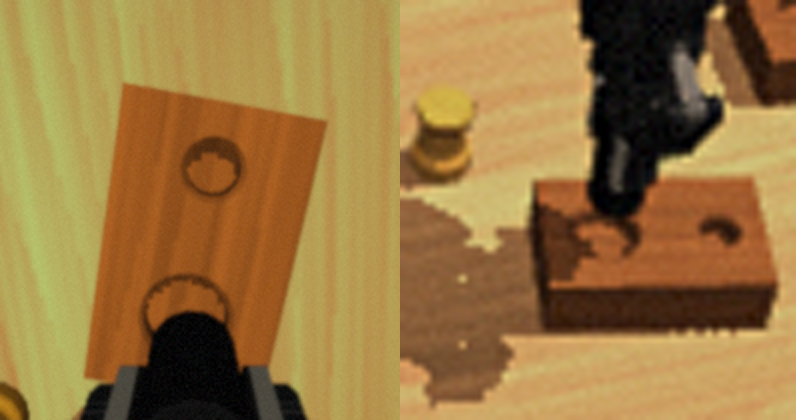

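The left crop shows the socket mouth spanning u 143–229 with its far edge at v 275. The cap's rim in front of it spans u 150–238 with its far edge at v 311. The right crop shows the cap held just above the wide socket.

Run:
```python
from h import *
np.set_printoptions(precision=2,suppress=True)
f=load('w2')
Rt=R.from_quat(np.roll(f['state']['ee_rot'],-1)).as_matrix();T=f['T_tool_cam']
W=np.eye(4);W[:3,:3]=Rt;W[:3,3]=f['state']['ee_pos'];C=np.linalg.inv(W@T)
def pw(P): return cv2.projectPoints(np.array([P],float),cv2.Rodrigues(C[:3,:3])[0],C[:3,3],f['camera_matrix'],np.array(f['distortion'],float))[0][0,0]
def box(P,r,z):
    q=np.array([pw(np.array([P[0]+r*np.cos(a),P[1]+r*np.sin(a),z])) for a in np.linspace(0,6.28,60)])
    return (q.min(0)-[220,60])*2,(q.max(0)-[220,60])*2
from scipy.optimize import fsolve
# hole: left 143,right 229, top 275 ; cap rim: left 150, right 238, top 311
def fit(r,z,l,rr,t,P0): return fsolve(lambda P:[sum(b[0] for b in box(P,r,z))-(l+rr),box(P,r,z)[0][1]-t],P0)
h=fit(16,35,143,229,275,[525,282]);print('hole',h,box(h,16,35))
c=fit(14,63.1,150,238,311,[525,282]);print('cap',c,box(c,14,63.1))
n=fit(9.5,35,181,243,136,[540,337]);print('narrow',n,box(n,9.5,35),np.linalg.norm(n-h))
d=h-c;print('shift world',d,'tool',Rt.T@[*d,0])
```

```text
hole [524.75 282.83] (array([143.51, 275.  ]), array([228.49, 354.88]))
cap [527.49 280.67] (array([151.61, 311.  ]), array([236.39, 389.09]))
narrow [538.36 337.97] (array([184.66, 136.  ]), array([239.34, 191.61])) 56.79179109055889
shift world [-2.75  2.16] tool [ 1.94 -2.9  -0.  ]
```

>>> {"method": "drive_tool", "body": {"dp": [[2,-2.5,0],[2,-2.5,8],[2,-2.5,16],[2,-2.5,22],[2,-2.5,25],[2,-2.5,28],[2,-2.5,31]], "turn": [0,0,0,0,0,0,0], "grip": [20,20,20,20,20,20,20]}}

```text
time_s: 6.55
ee_pos: [522.9, 282.9, 67.2]
ee_rot: [0.0, 0.734, 0.679, -0.0]
wrist_force: [-0.3, -0.7, 0.2]
width: 26.5
grip_force: 58.9
```

>>> {"method": "drive_tool", "body": {"dp": [[0,0,2],[0,0,4]], "turn": [0,0], "grip": [20,20]}}

```text
time_s: 6.8
ee_pos: [522.8, 282.9, 63.2]
ee_rot: [0.0, 0.734, 0.679, 0.0]
wrist_force: [-0.2, -1.4, -0.5]
width: 26.2
grip_force: 58.9
```

>>> {"method": "drive_tool", "body": {"dp": [[0,0,2],[0,0,3.5],[0,0,3.5]], "turn": [0,0,0], "grip": [20,20,20]}}

```text
time_s: 7.18
ee_pos: [522.8, 282.9, 59.6]
ee_rot: [0.0, 0.734, 0.679, -0.0]
wrist_force: [0.8, -0.8, -0.1]
width: 26.5
grip_force: 58.9
```

>>> {"method": "drive_tool", "body": {"dp": [[0,0,1],[0,0,2],[0,0,2]], "turn": [0,0,0], "grip": [20,20,20]}}

```text
time_s: 7.55
ee_pos: [522.8, 283.1, 59.5]
ee_rot: [0.001, 0.734, 0.679, -0.0]
wrist_force: [-3.8, -4.0, 13.4]
width: 26.3
grip_force: 60.3
```

>>> {"method": "drive_tool", "body": {"dp": [[0,0,-1],[0,0,-1],[0,0,-1],[0,0,-1],[0,0,-1],[0,0,-20],[0,0,-55],[0,0,-110]], "turn": [0,0,0,0,0,0,0,0], "grip": [35,50,60,60,60,60,60,60]}}

```text
time_s: 8.55
ee_pos: [521.9, 282.6, 168.8]
ee_rot: [-0.0, 0.734, 0.679, -0.001]
wrist_force: [1.6, -0.2, 0.9]
width: 51.0
grip_force: 0.0
```

Run:
```python
from h import *
np.set_printoptions(precision=2,suppress=True)
f=grab('wrist');save('w3',f);t=grab('scene');save('s3',t)
s=f['state'];print(s['time_s'],s['ee_pos'],s['ee_rot'],s['qpos'],s['width'],s['wrist_force'])
# predicted cap top if home
for z in(83,95):print(proj(t,[523,283,z]))
c=f['image'][100:300,220:420];d=t['image'][175:245,360:426]
cv2.imwrite('pics/w3.png',np.hstack([cv2.resize(c,(400,420),interpolation=cv2.INTER_CUBIC),cv2.resize(d,(396,420),interpolation=cv2.INTER_CUBIC)]))
print('to bar hover',totool([467.5,-165,180]))
```

```text
8.55 [521.93 282.63 168.78] [-0.    0.73  0.68 -0.  ] [-0.06  0.56 -0.66  1.77  0.4   0.96 -0.96] 51.026015756194305 [ 1.64 -0.17  0.85]
[390.44 202.55]
[390.99 199.73]
to bar hover [-454.02  -23.39   -8.05]
```

View pics/w3.png

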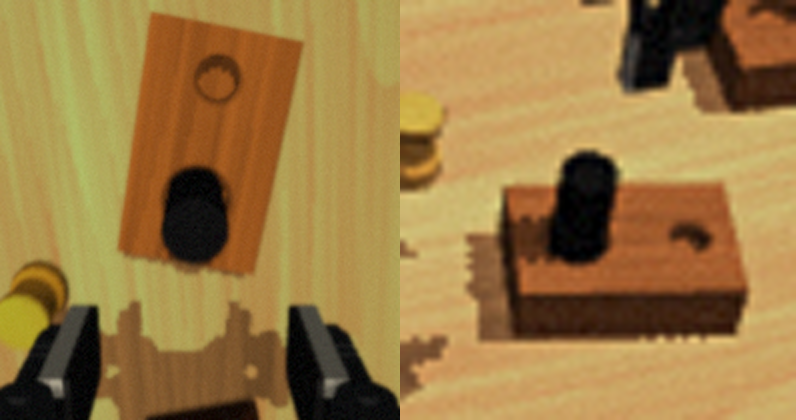

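The cap stands upright and home in the wide socket: wrist crop (195,225), scene crop (585,210), matching the predicted top. Next is the bar, passing above the ferrule.

>>> {"method": "drive_tool", "body": {"dp": [[-10,0,-50],[-50,-2,-80],[-105,-5,-80],[-160,-8,-80],[-215,-11,-80],[-270,-14,-80],[-325,-17,-80],[-380,-19,-70]], "turn": [0,0,0,0,0,0,0,0], "grip": [53,53,53,53,53,53,53,53]}}

```text
time_s: 9.65
ee_pos: [474.6, -96.0, 239.1]
ee_rot: [0.002, 0.734, 0.679, 0.001]
wrist_force: [0.5, 0.7, -0.1]
width: 45.3
grip_force: 0.0
```

>>> {"method": "drive_tool", "body": {"dp": [[-45,-2,5],[-70,-3,15],[-70,-3,15],[-70,-3,15]], "turn": [0,0,0,0], "grip": [53,53,53,53]}}

```text
time_s: 10.15
ee_pos: [466.5, -162.6, 223.4]
ee_rot: [0.0, 0.733, 0.68, 0.0]
wrist_force: [-0.3, -0.1, 0.2]
width: 45.2
grip_force: 0.0
```

Run:
```python
from h import *
np.set_printoptions(precision=2,suppress=True)
f=grab('wrist');save('w4',f)
s=f['state'];print(s['time_s'],s['ee_pos'],s['ee_rot'],s['qpos'],s['width'],s['wrist_force'])
Rt=R.from_quat(np.roll(s['ee_rot'],-1)).as_matrix();T=f['T_tool_cam']
W=np.eye(4);W[:3,:3]=Rt;W[:3,3]=s['ee_pos'];C=np.linalg.inv(W@T)
def pw(P): return cv2.projectPoints(np.array([P],float),cv2.Rodrigues(C[:3,:3])[0],C[:3,3],f['camera_matrix'],np.array(f['distortion'],float))[0][0,0]
for P in([473.3,-109,85],[469,-165,85],[464.4,-221,85]):print(pw(P))
print(totool([465,-165,80]))
cv2.imwrite('pics/w4.png',f['image'])
```

```text
10.15 [ 466.51 -162.64  223.39] [0.   0.73 0.68 0.  ] [ 0.77  0.29 -0.59  1.96  0.19  0.95  0.01] 45.15282728335479 [-0.27 -0.06  0.22]
[317.76 138.39]
[317.71 195.5 ]
[317.39 246.34]
[ -2.74  -1.57 143.43]
```

View pics/w4.png

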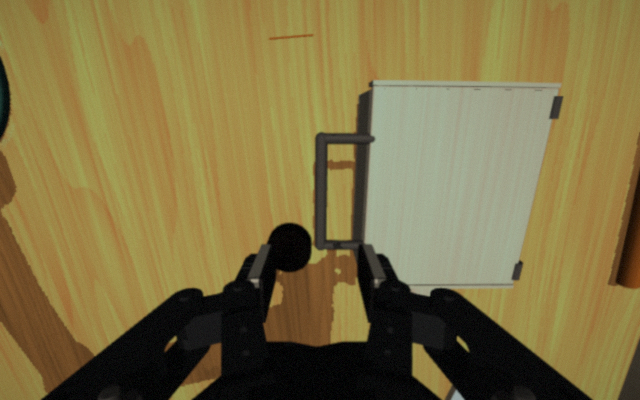

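The wrist picture shows the bar upright at u≈320, v 138–245, clear of the fingers. The burnisher is at (290,247). The bar is within about 2 mm of my estimate, so I'll descend around it.

>>> {"method": "drive_tool", "body": {"dp": [[-1,-0.5,35],[-1,-0.5,70],[-1,-0.5,100],[-1,-0.5,120],[-1,-0.5,135],[-1,-0.5,142],[-1,-0.5,143],[-1,-0.5,143]], "turn": [0,0,0,0,0,0,0,0], "grip": [53,53,53,53,53,53,53,53]}}

```text
time_s: 11.2
ee_pos: [466.0, -165.0, 80.4]
ee_rot: [0.001, 0.734, 0.679, 0.0]
wrist_force: [0.6, -0.1, -0.2]
width: 44.9
grip_force: 0.0
```

>>> {"method": "drive_tool", "body": {"dp": [[0,4,0],[0,4,0],[0,4,0],[0,4,0],[0,4,0],[0,4,0]], "turn": [0,0,0,0,0,0], "grip": [40,30,20,5,5,5]}}

```text
time_s: 11.95
ee_pos: [470.7, -165.4, 80.2]
ee_rot: [0.001, 0.734, 0.679, 0.001]
wrist_force: [5.1, -0.6, -1.1]
width: 9.8
grip_force: 58.5
```

>>> {"method": "drive_tool", "body": {"dp": [[0,0.5,-11],[0,1.5,-22.5],[0,3,-33.5],[0,5,-44.5],[0,7.5,-55.5],[0,11,-66.5],[0,15,-77],[0,19,-87.5]], "turn": [0,0,0,0,0,0,0,0], "grip": [5,5,5,5,5,5,5,5]}}

```text
time_s: 12.95
ee_pos: [488.1, -166.7, 167.1]
ee_rot: [-0.001, 0.734, 0.679, -0.0]
wrist_force: [3.2, -1.0, -3.4]
width: 9.8
grip_force: 58.9
```

>>> {"method": "drive_tool", "body": {"dp": [[0,5,-10],[0,10,-20],[0,16,-29.5],[0,22.5,-39],[0,29.5,-48],[0,36.5,-56.5],[0,41.5,-62],[0,47,-67]], "turn": [0,0,0,0,0,0,0,0], "grip": [5,5,5,5,5,5,5,5]}}

```text
time_s: 13.95
ee_pos: [532.2, -170.2, 235.0]
ee_rot: [-0.003, 0.734, 0.679, -0.003]
wrist_force: [-13.3, 0.8, 10.2]
width: 9.6
grip_force: 58.9
```

Run:
```python
from h import *
np.set_printoptions(precision=2,suppress=True)
s=arm.read_state();p=s['ee_pos'];print(p,s['wrist_force'],s['moment'],s['width'],s['qpos'])
print('theta',np.degrees(np.arcsin((p[2]-80.2)/215)),np.degrees(np.arccos(1-((p-[470.7,-165.4,0])@[.997,-.0775,0])/215)))
```

```text
[ 532.25 -170.24  234.98] [-13.32   0.84  10.16] [0.15 3.2  0.03] 9.58551637184215 [ 0.7   0.39 -0.57  1.8   0.24  1.03 -0.04]
theta 46.045874099067454 44.53384225976582
```

The force is radial: I'm pulling slightly inward of the true circle. I'll fit the hood angle from the scene camera in code.

```bash
cat > ang.py <<'E'
from h import *
from scipy.optimize import minimize, minimize_scalar
ex=np.array([.997,-.0775,0]);ey=np.array([.0775,.997,0]);ez=np.array([0,0,1.])
def quad(th,h):  # h: hinge x,y,z of plate top surface line
    u=-ex*np.cos(th)+ez*np.sin(th); n=ex*np.sin(th)+ez*np.cos(th)
    P=np.array(h[:3])+n*4
    return [P+ey*102,P-ey*102,P-ey*102+u*170,P+ey*102+u*170]
def poly(f,th,h,sh=(400,640),k=4):
    q=np.array([proj(f,p) for p in quad(th,h)]);m=np.zeros((sh[0]*k,sh[1]*k),np.uint8)
    cv2.fillPoly(m,[np.round((q+.5)*k).astype(np.int32)],1);return cv2.resize(m.astype(np.float32),(sh[1],sh[0]),interpolation=cv2.INTER_AREA),q
def mask(f,box):
    im=f['image'].astype(int);m=((im.max(2)-im.min(2)<45)&(im.min(2)>110)).astype(np.uint8)
    z=np.zeros_like(m);u0,v0,u1,v1=box;z[v0:v1,u0:u1]=m[v0:v1,u0:u1]
    z=cv2.morphologyEx(z,cv2.MORPH_OPEN,np.ones((3,3)));n,l,st,c=cv2.connectedComponentsWithStats(z)
    i=1+np.argmax(st[1:,4]);return (l==i).astype(np.float32),st[i]
def iou(m,p): return np.minimum(m,p).sum()/np.maximum(m,p).sum()
E
python3 - <<'E'
from ang import *
np.set_printoptions(precision=2,suppress=True)
s0=load('scene');t=grab('scene');save('s5',t);tt=grab('top');save('t5',tt)
m0,st=mask(s0,(188,215,300,310));print(st)
r=minimize(lambda h:-iou(m0,poly(s0,0,h)[0]),[683,-181.7,85],method='Nelder-Mead',options=dict(initial_simplex=[[683,-181.7,85],[688,-181.7,85],[683,-177,85],[683,-181.7,90]],maxiter=60))
print(r.x,r.fun)
m,st=mask(t,(185,120,300,310));print(st)
for h in (r.x,[683.2,-181.7,85]):
    print([(a,round(iou(m,poly(t,np.radians(a),h)[0]),3)) for a in range(36,60,2)])
i=(t['image'][150:300:10,200:285:8]);print(i.min(2));print(m[150:300:10,200:285:8].astype(int))
E
```

```text
[ 188  229   91   69 4761]
[ 686.38 -180.37   83.83] -0.9374091625213623
[ 185  215   94   83 6072]
[(36, np.float32(0.912)), (38, np.float32(0.908)), (40, np.float32(0.903)), (42, np.float32(0.902)), (44, np.float32(0.901)), (46, np.float32(0.901)), (48, np.float32(0.899)), (50, np.float32(0.894)), (52, np.float32(0.89)), (54, np.float32(0.885)), (56, np.float32(0.878)), (58, np.float32(0.867))]
[(36, np.float32(0.891)), (38, np.float32(0.889)), (40, np.float32(0.887)), (42, np.float32(0.887)), (44, np.float32(0.886)), (46, np.float32(0.887)), (48, np.float32(0.889)), (50, np.float32(0.891)), (52, np.float32(0.894)), (54, np.float32(0.892)), (56, np.float32(0.886)), (58, np.float32(0.879))]
[[ 71 110  45  31  62 101  96  15  22  35 102]
 [ 14  12  17   5  97  95 112 104 102 108 102]
 [ 15   8  13 108 104 100  99 105 117 117 114]
 [ 97  17  15 104 108 101 104 100  96  99  95]
 [102  22  18 107  96 105  93  95 103 107 105]
 [112  87   9  66  50  34  74 101  99 111 112]
 [ 39  98  95 104  97 100  52 103 108 104 106]
 [ 34  96  96  98 163 160 161 158 153  99 105]
 [101  98 154 155 156 152 152 157 153 128 103]
 [153 157 152 157 151 146 157 152 148 116 113]
 [156 149 151 145 151 148 150 142 147 145  95]
 [150 148 142 147 153 143 143 152 148 148 100]
 [149 143 147 143 151 149 142 142 140 139 105]
 [148 150 145 149 150 150 144 150 138 146 106]
 [145 146 147 147 148  85  86  68  61  59  98]]
[[0 0 0 0 0 0 0 0 0 0 0]
 [0 0 0 0 0 0 0 0 0 0 0]
 [0 0 0 0 0 0 0 0 0 0 0]
 [0 0 0 0 0 0 0 0 0 0 0]
 [0 0 0 0 0 0 0 0 0 0 0]
 [0 0 0 0 0 0 0 0 0 0 0]
 [0 0 0 0 0 0 0 0 0 0 0]
 [0 0 0 0 1 1 1 1 1 0 0]
 [0 0 1 1 1 1 1 1 1 0 0]
 [1 1 1 1 1 1 1 1 1 1 0]
 [1 1 1 1 1 1 1 1 1 1 0]
 [1 1 1 0 1 1 1 1 1 1 0]
 [1 1 1 1 1 1 1 1 1 1 0]
 [0 1 1 1 1 1 1 1 1 1 0]
 [1 1 1 1 1 0 0 0 0 0 0]]
```

Run:
```python
from ang import *
np.set_printoptions(precision=1,suppress=True,linewidth=200)
t0=load('top');t=load('t5');h=[683.2,-180.7,85]
for f,a in((t0,0),(t,40),(t,44),(t,46),(t,50)): print(a,poly(f,np.radians(a),h)[1].tolist())
for nm,f in(('t0',t0),('t5',t)):
    im=f['image'].astype(int)
    print(nm)
    for u in range(348,448,8): print(u,im[140:236:3,u].min(1))
```

```text
0 [[364.7640270888678, 150.2194358024222], [431.5525914677033, 155.8039676062572], [428.31568139143764, 211.2377290404086], [360.6477107742687, 205.5686241165821]]
40 [[364.7945258211304, 149.46119227881331], [431.527029250514, 155.04080623791157], [438.1643643464223, 192.6317593090451], [365.296347720134, 186.5274206302105]]
44 [[364.79336070360324, 149.40806749578164], [431.5163111668129, 154.98685755598592], [439.1095686225872, 189.3253443879858], [365.82241996429525, 183.18569545482188]]
46 [[364.7924863462889, 149.3835021463325], [431.5104477073625, 154.96186250936515], [439.5704399344613, 187.5900519947446], [366.085390904163, 181.43370130980446]]
50 [[364.79015961366906, 149.3385143668731], [431.49774823567736, 154.91598248560615], [440.46465126989364, 183.96698730571958], [366.60906711455857, 177.7793039513311]]
t0
348 [ 89  91  89  95  95  98  99 101  92  89  91  95  94  94  94  94  96  92  94  94  93  89  90  95  97  96  92  91  98  94  97  96]
356 [ 90  90  89  93  95  98 100 100  93  88  92  96  93  95  96  93  96  92  97  95  88  87  92  93  98  96  94  93 100  96  96  9
[... 2521 characters left out ...]
8  68 100 103 106 109 105 102]
412 [100  97 102  98 100 106  63  81  59  56  57  57  59  62  66  82  90  94  57  50  49  50  51  50  56  64  98 103 105 106 105  47]
420 [ 98 101 102 100 100 108  66  72  74  73  73  73  74  72  74  77  77  77  76  74  64  63  63  62  63  61  60  60  59  57  57  57]
428 [ 98 101 102 103 101  95  82  69  73  76  78  78  78  73  72  72  69  68  68  68  68  67  68  66  67  67  66  66  65  66  65  65]
436 [ 96 102 102 103 101  97  78  68  73  75  78  78  77  70  70  71  69  70  69  70  70  69  69  68  67  69  68  68  68  68  68  68]
444 [ 97 101 102 105 103 100  68  66  72  74  77  78  79  71  70  69  69  69  68  68  68  68  68  68  68  68  67  67  68  67  67  68]
```

Run:
```python
from ang import *
np.set_printoptions(precision=1,suppress=True,linewidth=200)
t=load('t5');im=t['image'].astype(int)
print(list(range(174,196)))
for u in (374,377,380,383,386,389,392,395): print(u,im[174:196,u].min(1))
h=np.array([683.2,-180.7,85])
for a in (40,42,44,46,48,50):
    th=np.radians(a);n=ex*np.sin(th)+ez*np.cos(th)
    o=[]
    for hh in(h,h-8*n):
        q=poly(t,th,hh)[1];o.append([q[3][1]+(u-q[3][0])/(q[2][0]-q[3][0])*(q[2][1]-q[3][1]) for u in(380,389,395)])
    print(a,np.array(o))
```

```text
[174, 175, 176, 177, 178, 179, 180, 181, 182, 183, 184, 185, 186, 187, 188, 189, 190, 191, 192, 193, 194, 195]
374 [117 117 118 116 117 117 118 119 131 145 125 105 121 149 156 155 155 154 154 153 153 154]
377 [117 117 117 116 117 118 118 120 129 139 126 110 123 150 156 155 155 154 155 154 153 154]
380 [116 117 116 116 117 117 119 120 122 127 125 108  94 106 113 124 144 152 152 154 150 151]
383 [116 116 117 116 116 118 117 117 108  84  72  65  64  64  65  65  65  65  67  72  77  80]
386 [117 116 116 117 117 118 117 117 120 132 145 122  78  55  52  56  74  93  92  78  78  79]
389 [116 117 117 117 117 117 117 118 120 128 139 124  92  62  53  55  74  97  97  82  77  79]
392 [116 117 116 117 117 117 117 118 117 121 127 130 114  73  53  54  68  91  98  87  79  78]
395 [117 116 117 116 117 117 118 117 117 118 128 142 127  78  53  53  61  82  99  93  78  79]
40 [[187.8 188.5 189. ]
 [189.9 190.7 191.2]]
42 [[186.1 186.8 187.4]
 [188.3 189.1 189.6]]
44 [[184.4 185.1 185.6]
 [186.7 187.4 187.9]]
46 [[182.6 183.4 183.9]
 [185.  185.7 186.2]]
48 [[180.8 181.5 182. ]
 [183.2 184.  184.5]]
50 [[178.9 179.7 180.2]
 [181.4 182.2 182.7]]
```

The top view fits 46°, which matches the angle from height (z). I'll ease off the radial pull and go slowly past 50° to about 56°.

>>> {"method": "drive_tool", "body": {"dp": [[0,-2,-1],[0,1.5,-5],[0,7,-10],[0,13,-14.5],[0,19,-19],[0,25,-23.5],[0,25,-23.5],[0,25,-23.5]], "turn": [0,0,0,0,0,0,0,0], "grip": [5,5,5,5,5,5,5,5]}}

```text
time_s: 15.05
ee_pos: [560.2, -172.4, 260.0]
ee_rot: [0.0, 0.734, 0.679, -0.001]
wrist_force: [-9.1, -0.0, 11.0]
width: 9.2
grip_force: 59.4
```

```bash
cat > chk.py <<'E'
from ang import *
np.set_printoptions(precision=1,suppress=True,linewidth=200)
t=grab('top');im=t['image'].astype(int);s=t['state'];p=s['ee_pos']
print(s['time_s'],p,s['wrist_force'],s['width'],'theta z',np.degrees(np.arcsin((p[2]-80.2)/215)))
print(list(range(166,190)))
for u in (374,377,386,389,392): print(u,im[166:190,u].min(1))
h=np.array([683.2,-180.7,85])
for a in range(42,62,2):
    th=np.radians(a);n=ex*np.sin(th)+ez*np.cos(th);o=[]
    for hh in(h,h-8*n):
        q=poly(t,th,hh)[1];o.append([q[3][1]+(u-q[3][0])/(q[2][0]-q[3][0])*(q[2][1]-q[3][1]) for u in(377,389)])
    print(a,np.array(o).ravel())
E
python3 chk.py
```

```text
15.05 [ 560.2 -172.4  260. ] [-9.1 -0.  11. ] 9.243195450111255 theta z 56.74764502766836
[166, 167, 168, 169, 170, 171, 172, 173, 174, 175, 176, 177, 178, 179, 180, 181, 182, 183, 184, 185, 186, 187, 188, 189]
374 [105 106 106 106 106 106 109 127 149 144 136 132  95  76  80  80  74  69  82 102 124 150 156 156]
377 [106 106 106 106 105 106 108 118 136 144 146 137  99  71  75  79  76  69  78 102 125 151 156 156]
386 [105 105 106 106 106 105 106 108 118 125  98  72  59  57  58  61  73  81  78  67  57  57  58  60]
389 [106 105 106 104 106 106 106 108 117 136 143 127  81  60  60  65  71  79  78  68  58  55  56  61]
392 [106 105 106 105 106 106 106 106 107 122 143 134  85  59  59  63  68  77  80  73  61  56  57  62]
42 [185.8 186.8 188.1 189.1]
44 [184.1 185.1 186.4 187.4]
46 [182.3 183.4 184.7 185.7]
48 [180.5 181.5 183.  184. ]
50 [178.6 179.7 181.2 182.2]
52 [176.7 177.7 179.3 180.3]
54 [174.8 175.8 177.4 178.4]
56 [172.8 173.8 175.5 176.5]
58 [170.7 171.7 173.5 174.5]
60 [168.7 169.7 171.4 172.4]
```

The top view gives about 55°, past the balance point. I'll bring it back to about 45.5°.

>>> {"method": "drive_tool", "body": {"dp": [[0,-6.5,4.5],[0,-13,9],[0,-19,13.5],[0,-25,18.5],[0,-31,23.5],[0,-31,23.5],[0,-31,23.5],[0,-31,23.5]], "turn": [0,0,0,0,0,0,0,0], "grip": [5,5,5,5,5,5,5,5]}}

```text
time_s: 16.1
ee_pos: [529.9, -170.0, 234.1]
ee_rot: [0.0, 0.734, 0.679, 0.0]
wrist_force: [4.5, -3.6, -2.3]
width: 9.2
grip_force: 59.1
```

```bash
python3 chk.py | cut -c1-150
python3 - <<'E'
from h import *
# cap still in place: dark pixels in scene around the holder
a=load('s3')['image'];b=arm.grab_frame('scene')['image']
print(np.abs(a[195:230,378:402].astype(int)-b[195:230,378:402]).mean(), proj(load('scene'),[523,283,60]))
for n,(u,v) in dict(shaper=(362,199),burn=(203,230),dish=(375,297)).items():
    o=load('scene')['image'];print(n,np.abs(o[v-12:v+12,u-12:u+12].astype(int)-b[v-12:v+12,u-12:u+12]).mean())
E
```

```text
16.1 [ 529.9 -170.   234.1] [ 4.5 -3.6 -2.3] 9.238527936269668 theta z 45.70883776497114
[166, 167, 168, 169, 170, 171, 172, 173, 174, 175, 176, 177, 178, 179, 180, 181, 182, 183, 184, 185, 186, 187, 188, 189]
374 [116 115 117 117 118 118 118 117 117 118 119 118 118 119 119 119 122 134 146 127 122 147 155 155]
377 [117 116 117 118 118 118 118 118 118 118 118 119 118 118 118 120 121 129 136 127 127 150 154 155]
386 [118 117 117 117 118 119 118 118 118 118 119 118 118 118 119 119 119 122 134 146 122  80  55  57]
389 [118 117 116 117 118 118 119 118 118 118 118 118 118 118 119 119 120 121 128 137 123  94  63  55]
392 [118 118 117 117 118 120 119 119 119 118 118 118 118 119 119 119 119 120 121 126 130 115  73  54]
42 [185.8 186.8 188.1 189.1]
44 [184.1 185.1 186.4 187.4]
46 [182.3 183.4 184.7 185.7]
48 [180.5 181.5 183.  184. ]
50 [178.6 179.7 181.2 182.2]
52 [176.7 177.7 179.3 180.3]
54 [174.8 175.8 177.4 178.4]
56 [172.8 173.8 175.5 176.5]
58 [170.7 171.7 173.5 174.5]
60 [168.7 169.7 171.4 172.4]
3.4309523809523808 [389.42318373 207.83225852]
shaper 10.028356481481481
burn 75.32581018518519
dish 11.94386574074074
```

```bash
python3 -c "
from bench import arm
print(arm.hand_in())"
```

```text
the job is handed in; nothing more can be done
None
```

I handed in the job at about 16 s with the cap fully home in the wide socket; the hood went to about 55° and is now held in the gripper at about 45°, just below its balance point. The shaper and dish look unmoved. The burnisher couldn't be compared in the last picture, but the gripper stayed clear of it.

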